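# Tip leftover clay pebbles into the bench drawer

### The arm

A 6-joint arm with a two-finger parallel gripper is mounted at the origin on the work surface. World frame = base frame: x ahead of the robot, y to its left, z up, the work surface at z = 0. Lengths are in m, angles in rad, forces in N, time in s.
With the tool pointing down it reaches from about 0.35 to 0.775 m from the base axis. Payload 5.5 kg.
Tool frame: the origin (TCP) lies on the centre line of the jaws, within the pads' length; the fingertips stand 11 mm ahead of it and the grasp point (between the pads) lies 8 mm behind it (env.tip_extent is the distance from the TCP to the fingertips, in m); z points along the fingers, y is the line along which they close (so a half turn about z gives the same grasp; the last joint's range is limited). The gripper opens to 85 mm and grips with 20 to 120 N. Pads are 22 mm wide; open, the fingers measure 114 mm over their backs; the gripper's body (76 mm by 85 mm) begins 54 mm behind the grasp point. The pads swing forward as they close: fully open they stand 13 mm farther back than shut.
Start: joints at [-1.434, 0.313, 0.046, 1.304, 0, 1.431], TCP at [0.157, -0.553, 0.242] pointing down, gripper open.
Joint ranges: [-2.76, 2.76], [-0.86, 1.69], [-1.03, 1.26], [-2.2, 2.34], [-1.47, 1.5], [-3.14, 3.14]. Speed limits (rad/s): [2.57, 2.57, 3.14, 3.14, 3.14, 3.14].

### API

Orientations are given as a unit quaternion [w, x, y, z].
In Python, from workcell import env gives the robot as it stands.
- The arm moves only by the shell command python3 -m jog 'ROWS' [FORCE]. ROWS is JSON, a list of rows, each a list of 5 numbers: the gripper's target within -1 to 1 (shut at 1, half-way at 0, fully open at -1), then the shift along the tool's x, y, z in m, then the turn about the tool's z in degrees. In form: [[fingers, tx, ty, tz, turn], ...]. A call has 1 to 5 rows; each row shifts and turns the commanded pose from where the row before left it, along the tool's axes as they then stand; what a row does not reach is not made up. A row lasts 1/12 s, in which the tool goes at most 41.7 mm and 7.16 degrees, less where a joint would pass 70% of its speed; a pose out of reach is approached as far as the arm can. A call is refused whole if a number of a shift passes 0.0417 or a number of a turn 7.16, either way. A call with a gripper value outside its range is refused whole. The fingers move at their own pace and stop on an object; FORCE is the grip in N (left out, the last holds). Time passes only in rows, so rows that do not move let the fingers close. It gives the time, the measured TCP pose, the force, the opening and the grip force at its end, in the units of the state.
- env.get_state(): the state, without advancing time (a new reading comes with each control period).
- env.read_camera(name): name is "scene" or "top" or "wrist"; returns a dict with "img" (420x560x3 uint8, red, green, blue), "fov_y" (degrees; the focal length in pixels is half the picture's height over the tangent of half this angle, whatever the lens; pixels are square), "cx", "cy" (the principal point, pixels), "T" (4x4, takes a point from camera to world coordinates). Camera axes: x right, y up, looking along -z (the intrinsics and any distortion apply to the point x, -y, -z); pixel columns grow to the right and rows downward; lengths in m; the calibration is good to about 2 mm. A picture is of the moment at which its call begins. There is no depth.
- env.hand_in(): hands the job in; it is judged then, once.
The state is a dict: "clock": time; "joint_pos": joint angles; "qvel": joint speeds; "tau": joint torques, N m; "tcp_pos": TCP position; "orientation": TCP orientation; "wrist_force": force on the tool from outside, world axes, zero at the start; "ft_torque": the same for the moment, N m; "finger_gap": finger opening in m; "grip_force": force on a finger pad.
Only numpy, scipy, OpenCV 4.12 (cv2) and the standard library are available. Lean on these libraries where they do the work, as an engineer would, in place of code of your own. Each camera call takes 0.05 s, during which the arm holds its last target. There are 200 camera calls.

### The job

Pull the drawer of the low metal bench unit well open (more than two thirds of its travel) and tip all four clay pebbles out of the white handled cup into it. Then stand the empty cup upright on the bench top and let go, leaving the drawer open and all the other things where they are.

Things in the scene. Friction and masses are not known exactly. Their poses are not given: they have to be found in the camera images.
- cup: White conical cup, loose, 0.14-0.24 kg, 85 mm tall, 80 mm across at the foot, 124 at the rim, wall 3 mm; origin at the centre of its underside, z up its axis. Black handle on its -x side, turned to the left of the bench: an upright flat-sided grip 14 mm thick (y), 24 wide (x), 14 to 80 mm above the underside. The wall flares 14.5 degrees: pebbles run out only when it is tipped past 75, best 100
- cup_grip (a point): Centre of the cup's handle grip, 90 mm from the cup's axis on its -x side, 50 mm above its underside; axes as the cup's (x from the handle to the cup's axis, y across the 14 mm thickness)
- cup_lip (a point): Point of the cup's rim furthest from the handle, 62 mm from the axis on the +x side, 85 mm above the underside; axes as the cup's
- pebble0: Reddish-brown lumpy clay pebble, about 25 mm, 12 g, loose, in the cup at the start; origin at its centre
- pebble1: Reddish-brown lumpy clay pebble, about 25 mm, 12 g, loose, in the cup at the start; origin at its centre
- pebble2: Reddish-brown lumpy clay pebble, about 25 mm, 12 g, loose, in the cup at the start; origin at its centre
- pebble3: Reddish-brown lumpy clay pebble, about 25 mm, 12 g, loose, in the cup at the start; origin at its centre
- unit_drawer0 (a joint): How far the drawer of the low unit is pulled out, m: 0 shut, 0.18 fully out; it slides with about 1 N of friction and stays where it is left
- unit_drawer0_handle (a point): Middle of the drawer's handle: a level round steel bar 11 mm thick, 120 mm long, 67 mm above the bench, its centre 35 mm in front of the drawer's face. x points into the unit (the drawer opens along -x), y along the bar, z up. The unit is a plain metal box 260 mm deep, 240 wide, 105 tall, fixed to the bench
- drawer_floor (a point): Point on the drawer's inner floor (22 mm above the bench), middle of its front edge; moves with the drawer; axes as the handle's. Inside, the drawer is 215 mm long (along +x), 198 wide (y -99 to 99 mm), 61 deep; its front panel's top is about 93 mm above the bench. The part not under the unit's top reaches along +x as far as the joint's value less 6 mm
- jar_a: lidded clear glass jar with green plantlets, 86 mm across, 104 mm tall; bystander, origin at the centre of its underside
- jar_lid: Glass jar lid lying on the bench, 84 mm across, 16 mm high; bystander, origin at the centre of its underside
- spatula: Steel spatula about 190 mm long lying on the bench; bystander
Mind the look-alikes: they are no part of the job. Leave any orange look-alike of the cup alone.

How it is judged:
On the way, in this order (a step that is already met when the one before it is completed fails the run):
1. the drawer is pulled out more than 110 mm (value of joint unit_drawer0 above 0.11 m), for 0.2 s.
2. the cup is lifted clear of the bench and tipped more than 40 degrees (angle between cup's own z axis and vertical above 0.7 rad and height (world z) of cup above 0.06 m), for 0.1 s.
3. all four pebbles are in the drawer (x of pebble0 in the frame of drawer_floor between 0 and 0.215 m and y of pebble0 in the frame of drawer_floor between -0.1 and 0.1 m and z of pebble0 in the frame of drawer_floor between 0 and 0.055 m and x of pebble1 in the frame of drawer_floor between 0 and 0.215 m and y of pebble1 in the frame of drawer_floor between -0.1 and 0.1 m and z of pebble1 in the frame of drawer_floor between 0 and 0.055 m and x of pebble2 in the frame of drawer_floor between 0 and 0.215 m and y of pebble2 in the frame of drawer_floor between -0.1 and 0.1 m and z of pebble2 in the frame of drawer_floor between 0 and 0.055 m and x of pebble3 in the frame of drawer_floor between 0 and 0.215 m and y of pebble3 in the frame of drawer_floor between -0.1 and 0.1 m and z of pebble3 in the frame of drawer_floor between 0 and 0.055 m), for 0.2 s.
At the end, for the whole second after the job is handed in: The drawer is still out more than 100 mm, all four pebbles lie at rest inside it, and the cup stands upright (within 6 degrees) and still on the bench top itself, its underside within 6 mm of bench height (all of step 3 and value of joint unit_drawer0 above 0.1 m and linear speed of each of pebble0, pebble1, pebble2, pebble3 below 0.03 m/s and angle between cup's own z axis and vertical below 0.1 rad and height (world z) of cup between -0.006 and 0.006 m and linear speed of cup below 0.02 m/s); the robot touches nothing.
It fails at once if a loose bystander (the jar to the right of the unit, the jar lid, the spatula) is moved more than 40 mm (distance of any of jar_a, jar_lid, spatula from where it was at the start of the episode above 0.04 m).
It also fails if it takes over 67 s, if anything falls off the work surface, if the arm or the gripper's body presses on something with over 40 N, if the wrist force passes 120 N, or if a joint passes its speed limit or range.

## Working session

There is one attempt and no reset: what is moved stays moved. The work goes in short steps, Python scripts to look and compute and a shell command to move; the robot and the scene stay as the last step left them, time stands still between calls to the robot, and variables do not carry over. Pictures are saved under pics/ and viewed, at most 10 in all, crops included, and the job is handed in when it is done.

```bash
ls; mkdir -p pics; python3 - <<'E'
from workcell import env
import cv2,numpy as np
print(env.get_state(), env.tip_extent)
ims=[]
for n in("scene","top"):
    c=env.read_camera(n);print(n,c["fov_y"],c["cx"],c["cy"],c["T"].round(4).tolist(),[k for k in c])
    cv2.imwrite(f"pics/{n}0.png",c["img"][:,:,::-1])
E
```

```text
pics
{'clock': 0.0, 'joint_pos': array([-1.43362435e+00,  3.13971586e-01,  4.49740675e-02,  1.30363191e+00,
        2.05820025e-05,  1.43123305e+00]), 'qvel': array([ 0.0007025 ,  0.00130372,  0.0003429 , -0.00083335, -0.00052103,
       -0.00051946]), 'tau': array([-2.54323886e-04, -4.80624247e+01,  2.98536497e+01,  1.92339550e-02,
       -1.13395622e-04, -8.86719231e-07]), 'tcp_pos': array([ 0.15704642, -0.55261127,  0.24142326]), 'orientation': array([-9.16539137e-04,  9.90442049e-01,  1.37926457e-01,  1.13868643e-05]), 'wrist_force': array([ 0.344905  , -1.0964371 , -0.09843174]), 'ft_torque': array([ 0.07140674, -0.01237305, -0.05144922]), 'grip_force': 0.0, 'finger_gap': 0.08524939603632466} 0.011
scene 49.24935680801569 285.05843345482657 218.4175374242751 [[0.2905, -0.8196, 0.4939, 1.2165], [0.9569, 0.2515, -0.1456, -0.2097], [-0.0048, 0.5149, 0.8572, 1.1816], [0.0, 0.0, 0.0, 1.0]] ['img', 'fov_y', 'cx', 'cy', 'T']
top 42.59172690287485 288.0268442625642 204.53253311974663 [[0.0169, 0.9854, -0.1695, 0.3774], [-0.9998, 0.0156, -0.0089, 0.0051], [-0.0062, 0.1697, 0.9855, 1.3202], [0.0, 0.0, 0.0, 1.0]] ['img', 'fov_y', 'cx', 'cy', 'T']
```

View pics/top0.png

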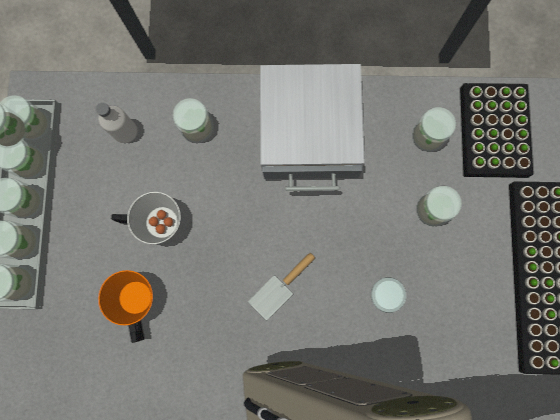

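View pics/scene0.png

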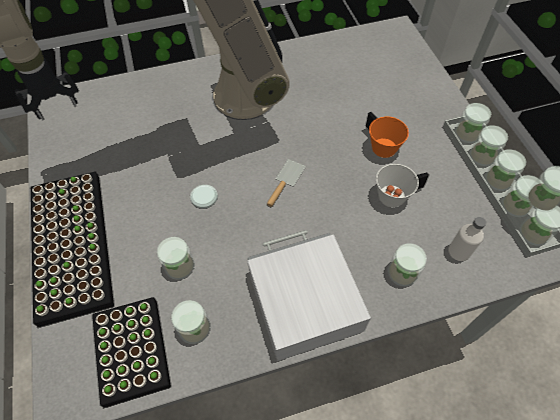

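Top view: the unit is at (312,115), its handle bar at about (313,188), the white cup at (153,218) with its handle at (120,218), and four pebbles at (160,222). The spatula is at (280,287) and the loose lid at (389,295).
Candidates for the cup: white cup with pebbles (153,218), and orange cup (126,298), which is the look-alike. I choose the white one. The only drawer bar is at (313,188). I'll check both in one crop.

```bash
cat > h.py <<'E'
import numpy as np,cv2
from workcell import env
def ray(c,u,v):
    f=210/np.tan(np.radians(c["fov_y"]/2)); d=np.array([(u-c["cx"])/f,-(v-c["cy"])/f,-1])
    return c["T"][:3,3],c["T"][:3,:3]@d
def at(c,u,v,z):
    o,d=ray(c,u,v); return (o+d*(z-o[2])/d[2]).round(4)
def proj(c,p):
    f=210/np.tan(np.radians(c["fov_y"]/2)); q=c["T"][:3,:3].T@(np.array(p)-c["T"][:3,3])
    return (c["cx"]-f*q[0]/q[2]).round(1),(c["cy"]+f*q[1]/q[2]).round(1)
E
python3 - <<'E'
from h import *
c=env.read_camera("top"); s=env.read_camera("scene")
np.save("top.npy",c,allow_pickle=True);np.save("scene.npy",s,allow_pickle=True)
i=c["img"][:,:,::-1]
def cr(i,u,v,w,h,k):return cv2.resize(i[v:v+h,u:u+w],None,fx=k,fy=k,interpolation=cv2.INTER_CUBIC)
a=cr(i,105,183,100,72,4);b=cr(i,255,150,100,72,4)
a2=cr(s["img"][:,:,::-1],350,150,100,72,4);b2=cr(s["img"][:,:,::-1],240,220,100,72,4)
cv2.imwrite("pics/crop1.png",np.vstack([np.hstack([a,b]),np.hstack([a2,b2])]))
E
```

```text
(no output)
```

View pics/crop1.png

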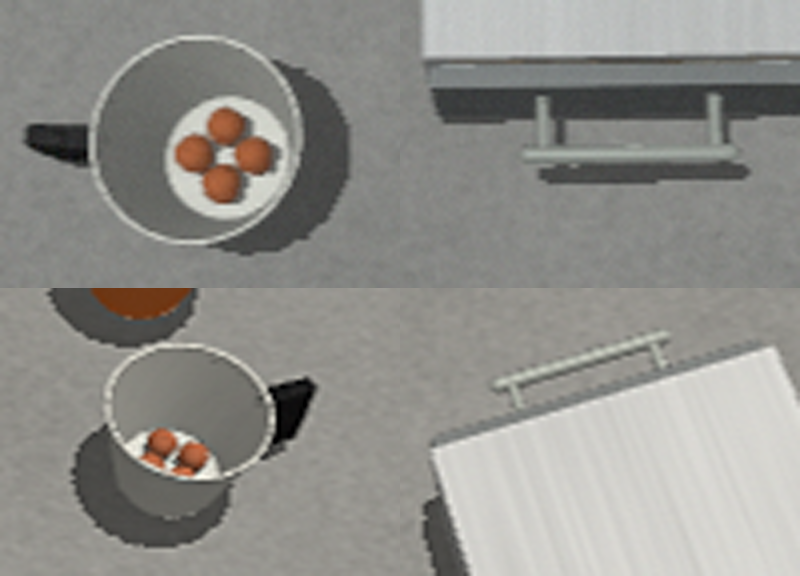

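The crop confirms it: the white cup holds four brown pebbles and its black handle is on the left. Its rim centre is at about (154,217.7) in the top view and (397,181) in the scene view. The bar ends are at (286,188) and (339,188) in the top view.

```bash
python3 - <<'E'
from h import *
c=np.load("top.npy",allow_pickle=True).item();s=np.load("scene.npy",allow_pickle=True).item()
o=.375
print("rim",at(c,154.1-o,217.75-o,.085),at(s,397.3-o,181-o,.085))
print("floor",at(c,162.2-o,222.5-o,.003))
print("rimL/R",at(c,127.5-o,217.75-o,.085),at(c,180.8-o,217.75-o,.085))
print("handle outer top",at(c,105+27/4-o,183+128/4-o,.08),at(c,105+27/4-o,183+148/4-o,.08))
print("handle scene outer", at(s,350+316/4-o,150+(383-288)/4-o,.08))
print("bar top",at(c,285.75-o,188.5-o,.067),at(c,339.5-o,188.1-o,.067))
print("bar sc",at(s,263.75-o,244.25-o,.067),at(s,307-o,232.5-o,.067))
print("unit front top corners",at(c,255+23/4-o,150+58/4-o,.105),at(c,363,165,.105), "back",at(c,261,66,.105),at(c,361,65,.105))
g=c["img"]
st=env.get_state();print(st["tcp_pos"],st["clock"])
E
```

```text
rim [0.5547 0.3275 0.085 ] [0.5572 0.3279 0.085 ]
floor [0.555  0.3281 0.003 ]
rimL/R [0.5538 0.3893 0.085 ] [0.5557 0.2654 0.085 ]
handle outer top [0.5604 0.4281 0.08  ] [0.5486 0.4273 0.08  ]
handle scene outer [0.5575 0.4312 0.08  ]
bar top [0.6324 0.0235 0.067 ] [ 0.6354 -0.104   0.067 ]
bar sc [ 0.6349 -0.101   0.067 ] [0.6346 0.0242 0.067 ]
unit front top corners [0.6806 0.0819 0.105 ] [ 0.6821 -0.1559  0.105 ] back [0.9222 0.0866 0.105 ] [ 0.9281 -0.1528  0.105 ]
[ 0.15709597 -0.55284115  0.24175748] 0.2
```

```bash
python3 -m jog '[[0.2,0,0,0,-7.16],[0.2,0,0,0,-7.16],[0.2,0,0,0,-7.16],[0.2,0,0,0,-7.16],[0.2,0,0,0,-7.16]]' 40 >/dev/null; python3 -m jog '[[0.2,0,0,0,-7.16],[0.2,0,0,0,-7.16],[0.2,0,0,0,-7.16],[0.2,0,0,0,-7.16],[0.2,0,0,0,-7.16]]' >/dev/null;  python3 -m jog '[[0.2,0,0,0,-2.54],[0.2,0.035,0.035,0,0],[0.2,0.035,0.035,0,0],[0.2,0.035,0.035,0,0],[0.2,0.035,0.035,0,0]]'
```

```text
clock: 1.45
tcp_pos: [0.2756, -0.434, 0.242]
orientation: [-0.0, 0.708, 0.707, 0.0]
wrist_force: [2.3, -1.4, 0.5]
finger_gap: 0.0341
grip_force: 0.0
```

```bash
python3 -m jog '[[0.4,0.0303,0.0275,0,0],[0.4,0.0303,0.0275,0,0],[0.4,0.0303,0.0275,0,0],[0.4,0.0303,0.0275,0,0],[0.4,0.0303,0.0275,0,0]]' >/dev/null; python3 -m jog '[[0.4,0.0303,0.0275,0,0],[0.4,0.0303,0.0275,0,0],[0.4,0.0303,0.0275,0,0],[0.4,0.0303,0.0275,0,0],[0.4,0.0303,0.0275,0,0]]' >/dev/null;  python3 -m jog '[[0.4,0.0303,0.0275,0,0],[0.4,0.0303,0.0275,0,0],[0.4,0.0303,0.0275,0,0],[0.4,0,0,0.04,0],[0.4,0,0,0.04,0]]'; python3 -m jog '[[0.4,0,0,0,0],[0.4,0,0,0,0]]'
```

```text
clock: 2.7
tcp_pos: [0.6371, -0.0394, 0.1643]
orientation: [0.004, 0.706, 0.709, 0.003]
wrist_force: [0.5, -0.7, -1.1]
finger_gap: 0.0257
grip_force: 0.0
clock: 2.87
tcp_pos: [0.6299, -0.0407, 0.1596]
orientation: [-0.003, 0.707, 0.707, -0.002]
wrist_force: [0.1, -0.1, 0.9]
finger_gap: 0.0256
grip_force: 0.0
```

```bash
python3 -m jog '[[0.4,0,0.001,0.025,0],[0.4,0,0,0.025,0],[0.4,0,0,0,0],[0.4,0,0,0,0]]'; python3 -m jog '[[0.4,0,0,0.025,0],[0.4,0,0,0.025,0],[0.4,0,0,0,0],[0.4,0,0,0,0]]';python3 -m jog '[[1,0,0,0,0],[1,0,0,0,0],[1,0,0,0,0],[1,0,0,0,0]]'
```

```text
clock: 3.2
tcp_pos: [0.6337, -0.0421, 0.114]
orientation: [0.0, 0.707, 0.707, 0.0]
wrist_force: [0.8, 0.3, 0.1]
finger_gap: 0.0256
grip_force: 0.0
clock: 3.53
tcp_pos: [0.6339, -0.0418, 0.0641]
orientation: [0.0, 0.707, 0.707, 0.0]
wrist_force: [0.3, -0.4, 1.0]
finger_gap: 0.0258
grip_force: 0.0
clock: 3.87
tcp_pos: [0.6338, -0.0419, 0.0653]
orientation: [0.001, 0.707, 0.707, 0.0]
wrist_force: [-5.3, -0.7, 7.0]
finger_gap: 0.0095
grip_force: 39.3
```

Gripped (gap about 10 mm on the 11 mm bar). Pull about 165 mm.

```bash
python3 -m jog '[[1,0,-0.012,0,0],[1,0,-0.018,0,0],[1,0,-0.02,0,0],[1,0,-0.02,0,0],[1,0,-0.02,0,0]]'; python3 -m jog '[[1,0,-0.02,0,0],[1,0,-0.02,0,0],[1,0,-0.018,0,0],[1,0,-0.012,0,0],[1,0,-0.005,0,0]]';python3 -m jog '[[1,0,0,0,0],[1,0,0,0,0],[0.4,0,0,0,0],[0.4,0,0,0,0],[0.4,0,0,0,0]]';  python3 -m jog '[[0.4,0,0,-0.02,0],[0.4,0,0,-0.04,0],[0.4,0,0,-0.04,0],[0.4,0,0,-0.04,0],[0.4,0,0,0,0]]'
```

```text
clock: 4.28
tcp_pos: [0.5461, -0.0443, 0.0653]
orientation: [0.005, 0.707, 0.707, 0.0]
wrist_force: [2.9, -10.0, 1.6]
finger_gap: 0.0091
grip_force: 40.1
clock: 4.7
tcp_pos: [0.4703, -0.0464, 0.0654]
orientation: [0.006, 0.708, 0.706, -0.002]
wrist_force: [1.5, -16.4, -3.1]
finger_gap: 0.0095
grip_force: 39.9
clock: 5.12
tcp_pos: [0.4695, -0.0415, 0.0636]
orientation: [0.001, 0.707, 0.707, 0.001]
wrist_force: [0.8, -0.2, 0.7]
finger_gap: 0.0253
grip_force: 0.0
clock: 5.53
tcp_pos: [0.4726, -0.042, 0.2106]
orientation: [0.006, 0.707, 0.707, 0.003]
wrist_force: [1.3, -0.4, 0.3]
finger_gap: 0.0259
grip_force: 0.0
```

```bash
python3 -m jog '[[-0.1,0.038,0.007,0,0],[-0.1,0.038,0.007,0,0],[-0.1,0.038,0.007,0,0],[-0.1,0.038,0.007,0,0],[-0.1,0.038,0.007,0,0]]' >/dev/null; python3 -m jog '[[-0.1,0.038,0.007,0,0],[-0.1,0.038,0.007,0,0],[-0.1,0.038,0.007,0,0],[-0.1,0.038,0.007,0,0],[-0.1,0.038,0.007,0,0]]' >/dev/null; python3 -m jog '[[-0.1,0.038,0.007,0,0],[-0.1,0.038,0.007,0,0],[-0.1,0,0,0,0],[-0.1,0,0,0,0],[-0.1,0,0,0,0]]'; python3 - <<'E'
from h import *
c=env.read_camera("top");w=env.read_camera("wrist")
cv2.imwrite("pics/tw.png",np.hstack([c["img"],w["img"]])[:,:,::-1][:, :]) 
i=np.hstack([c["img"][:,:400],w["img"][:,80:480]])[:,:,::-1]; cv2.imwrite("pics/tw.png",i)
np.save("top2.npy",c,allow_pickle=True);np.save("w2.npy",w,allow_pickle=True)
print(proj(c,[.555,.418,.08]),proj(w,[.555,.418,.08]))
E
```

```text
clock: 6.78
tcp_pos: [0.5519, 0.4149, 0.2018]
orientation: [-0.0, 0.707, 0.708, -0.001]
wrist_force: [-0.4, 0.2, -0.1]
finger_gap: 0.0465
grip_force: 0.0
(np.float64(115.5), np.float64(217.0)) (np.float64(279.2), np.float64(202.7))
```

View pics/tw.png

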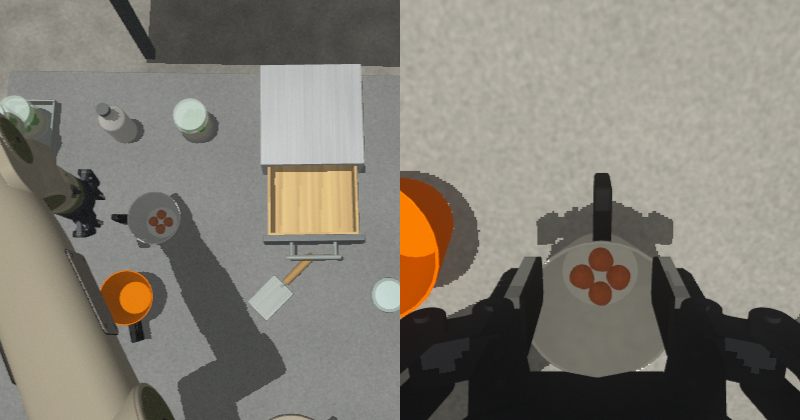

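Left half: the drawer is open, its inside spanning about (270–357, 167–235). Right half (wrist view): the cup's handle is at (602,205), aligned with the jaws and within about 2 mm of the prediction. Descend and grip.

```bash
python3 - <<'E'
from h import *
w=np.load("w2.npy",allow_pickle=True).item();c=np.load("top2.npy",allow_pickle=True).item()
print(at(w,282,205,.08),at(w,282,174,.08))
print("drawer panel inner corners",at(c,270,235,.083),at(c,357,234,.083),"unit edge",at(c,262,164,.105),at(c,364,164,.105),"side wall outer L",at(c,267,200,.083),at(c,271,200,.083))
E
python3 -m jog '[[-0.1,0.003,0.002,0.03,0],[-0.1,0,0,0.04,0],[-0.1,0,0,0.03,0],[-0.1,0,0,0.03,0],[-0.1,0,0,0.03,0]]'; python3 -m jog '[[-0.1,0,0,0,0],[-0.1,0,0,0,0],[1,0,0,0,0],[1,0,0,0,0],[1,0,0,0,0]]' 70;python3 -m jog '[[1,0,0,0,0],[1,0,0,0,0]]'
```

```text
[0.5571 0.4162 0.08  ] [0.557  0.4393 0.08  ]
drawer panel inner corners [0.5182 0.0568 0.083 ] [ 0.5238 -0.1439  0.083 ] unit edge [0.6809 0.0781 0.105 ] [ 0.6845 -0.1582  0.105 ] side wall outer L [0.6002 0.0656 0.083 ] [0.6004 0.0563 0.083 ]
clock: 7.3
tcp_pos: [0.5547, 0.4159, 0.042]
orientation: [0.0, 0.708, 0.706, 0.0]
wrist_force: [0.1, 0.3, -0.4]
finger_gap: 0.047
grip_force: 0.0
clock: 7.72
tcp_pos: [0.5561, 0.4184, 0.0454]
orientation: [0.0, 0.707, 0.707, 0.002]
wrist_force: [-1.4, -0.0, 6.3]
finger_gap: 0.0132
grip_force: 67.9
clock: 7.88
tcp_pos: [0.5561, 0.4184, 0.0454]
orientation: [0.001, 0.707, 0.707, 0.002]
wrist_force: [-0.0, -0.0, 6.5]
finger_gap: 0.0134
grip_force: 68.1
```

```bash
python3 -m jog '[[1,0,0,-0.01,0],[1,0,0,-0.02,0],[1,0,0,-0.035,0],[1,0,0,-0.035,0],[1,0,0,-0.035,0]]' 100; python3 -m jog '[[1,0,0,-0.03,0],[1,0,0,-0.02,0],[1,-0.01,0.002,0,0],[1,-0.02,0.004,0,0],[1,-0.03,0.004,0,0]]' ; python3 -m jog '[[1,-0.034,0.004,0,0],[1,-0.034,0.004,0,0],[1,-0.034,0.004,0,0],[1,-0.034,0.004,0,0],[1,-0.034,0.004,0,0]]'; python3 -m jog '[[1,-0.034,0.004,0,0],[1,-0.034,0.004,0,0],[1,-0.034,0.003,0,0],[1,-0.03,0.003,0,0],[1,-0.02,0,0,0]]'; python3 -m jog '[[1,-0.006,0,0,0],[1,0,0,0,0],[1,0,0,0,0]]'
python3 - <<'E'
from h import *
c=env.read_camera("top");s=env.read_camera("scene")
i=np.hstack([c["img"][100:400,80:480],s["img"][100:400,160:560]])[:,:,::-1]; cv2.imwrite("pics/p1.png",i)
E
```

```text
clock: 8.3
tcp_pos: [0.5539, 0.4175, 0.179]
orientation: [-0.0, 0.707, 0.707, -0.0]
wrist_force: [1.0, -0.2, -2.3]
finger_gap: 0.0127
grip_force: 97.6
clock: 8.72
tcp_pos: [0.5639, 0.3583, 0.2262]
orientation: [-0.0, 0.706, 0.708, 0.0]
wrist_force: [-0.8, -0.1, -2.6]
finger_gap: 0.013
grip_force: 97.7
clock: 9.13
tcp_pos: [0.5833, 0.1853, 0.2256]
orientation: [-0.001, 0.707, 0.707, -0.001]
wrist_force: [0.3, -0.0, -2.3]
finger_gap: 0.0127
grip_force: 97.6
clock: 9.55
tcp_pos: [0.5976, 0.032, 0.2256]
orientation: [-0.001, 0.708, 0.706, -0.001]
wrist_force: [0.5, 0.2, -3.3]
finger_gap: 0.0128
grip_force: 97.6
clock: 9.8
tcp_pos: [0.5977, 0.0296, 0.2263]
orientation: [-0.001, 0.707, 0.707, -0.0]
wrist_force: [-0.1, 0.7, -2.1]
finger_gap: 0.0131
grip_force: 97.6
```

View pics/p1.png

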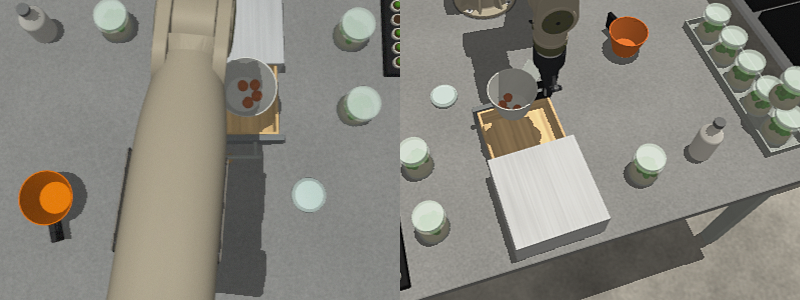

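The cup is held upright over the open drawer with its four pebbles (scene pane, (512,92)). Now I'll relax the grip so it can swing about the pads.

```bash
q(){ python3 -c "from workcell import env;print(env.get_state()['ft_torque'].round(3))"; }; q; python3 -m jog '[[1,0,0,0,0],[1,0,0,0,0],[1,0,0,0,0]]' 20; q;  python3 -m jog '[[1,0,0,0,0],[1,0,0,0,0],[1,0,0,0,0],[1,0,0,0,0]]'; q
python3 - <<'E'
from h import *
s=env.read_camera("scene"); i=s["img"][130:270,200:400,::-1]
cv2.imwrite("pics/p2.png",cv2.resize(i,None,fx=3,fy=3))
E
```

```text
[ 0.288 -0.051  0.045]
clock: 10.15
tcp_pos: [0.5985, 0.0306, 0.2273]
orientation: [0.0, 0.707, 0.708, 0.0]
wrist_force: [-0.5, -0.6, -1.9]
finger_gap: 0.0134
grip_force: 97.6
[0.244 0.034 0.026]
clock: 10.48
tcp_pos: [0.5985, 0.0297, 0.2273]
orientation: [0.0, 0.707, 0.707, -0.0]
wrist_force: [-0.5, -0.0, -2.5]
finger_gap: 0.0127
grip_force: 97.6
[ 0.228 -0.048  0.05 ]
```

View pics/p2.png

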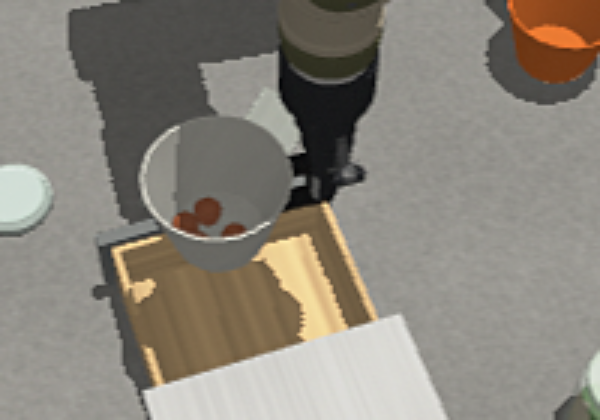

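The picture shows the cup still upright over the drawer at (215,190) with the grip force unchanged. I'll try a re-command of the fingers at low force.

```bash
q(){ python3 -c "from workcell import env;print(env.get_state()['ft_torque'].round(3))"; }; python3 -m jog '[[0.8,0,0,0,0],[0.8,0,0,0,0],[0.8,0,0,0,0]]' 20; q;  python3 -m jog '[[0.72,0,0,0,0],[0.72,0,0,0,0],[0.72,0,0,0,0]]' 20; q
```

```text
clock: 10.78
tcp_pos: [0.5985, 0.0295, 0.2273]
orientation: [0.0, 0.707, 0.707, -0.0]
wrist_force: [0.2, 0.0, -2.7]
finger_gap: 0.0127
grip_force: 97.6
[ 0.206 -0.035 -0.054]
clock: 11.03
tcp_pos: [0.5985, 0.0295, 0.2272]
orientation: [0.0, 0.707, 0.707, -0.0]
wrist_force: [-0.5, 0.0, -2.0]
finger_gap: 0.0129
grip_force: 97.6
[ 0.208  0.01  -0.037]
```

The gripper keeps its force until it is reopened, and a grip at mid-handle gives poor leverage for tipping. Plan: set the cup down on free bench, then regrip the top of the handle lightly so it can pivot.

```bash
python3 -m jog '[[1,0.01,-0.002,0,0],[1,0.02,-0.002,0,0],[1,0.032,-0.003,0,0],[1,0.034,-0.003,0,0],[1,0.034,-0.003,0,0]]' >/dev/null; python3 -m jog '[[1,0.034,-0.003,0,0],[1,0.034,-0.003,0,0],[1,0.034,-0.003,0,0],[1,0.034,-0.002,0,0],[1,0.024,0,0,0]]'; python3 -m jog '[[1,0.01,0,0.02,0],[1,0,0,0.035,0],[1,0,0,0.035,0],[1,0,0,0.035,0],[1,0,0,0.03,0]]'; python3 -m jog '[[1,0,0,0.015,0],[1,0,0,0.005,0],[1,0,0,0.004,0],[1,0,0,0,0],[1,0,0,0,0]]'
```

```text
clock: 11.87
tcp_pos: [0.5732, 0.3233, 0.2273]
orientation: [-0.0, 0.706, 0.708, 0.0]
wrist_force: [0.4, -0.0, -1.8]
finger_gap: 0.013
grip_force: 97.7
clock: 12.28
tcp_pos: [0.5732, 0.3303, 0.07]
orientation: [-0.0, 0.707, 0.707, -0.001]
wrist_force: [-0.1, 0.3, -3.1]
finger_gap: 0.0128
grip_force: 97.6
clock: 12.7
tcp_pos: [0.5755, 0.3303, 0.0499]
orientation: [0.001, 0.707, 0.707, 0.001]
wrist_force: [0.1, -0.0, -2.2]
finger_gap: 0.0131
grip_force: 97.6
```

```bash
python3 -m jog '[[1,0,0,0.003,0],[1,0,0,0.003,0],[1,0,0,0,0],[1,0,0,0,0]]'; python3 -m jog '[[0.3,0,0,0,0],[0.3,0,0,0,0],[0.3,0,0,0,0],[0.3,0,0,0,0]]'; python3 -m jog '[[0.3,0,0,-0.018,0],[0.3,0,0,-0.018,0],[0.3,0,0,0,0],[0.3,0,0,0,0]]';
```

```text
clock: 13.03
tcp_pos: [0.5761, 0.3307, 0.0451]
orientation: [0.001, 0.707, 0.707, 0.002]
wrist_force: [-1.2, 1.5, 5.1]
finger_gap: 0.013
grip_force: 98.8
clock: 13.37
tcp_pos: [0.5746, 0.3294, 0.0424]
orientation: [0.0, 0.707, 0.707, 0.0]
wrist_force: [0.6, 0.1, 0.2]
finger_gap: 0.0299
grip_force: 0.0
clock: 13.7
tcp_pos: [0.5755, 0.3299, 0.0793]
orientation: [0.001, 0.707, 0.707, 0.001]
wrist_force: [0.4, 0.1, 0.8]
finger_gap: 0.0302
grip_force: 0.0
```

```bash
q(){ python3 -c "from workcell import env;print(env.get_state()['ft_torque'].round(3))"; }; python3 -m jog '[[1,0,0,0.002,0],[1,0,0,0,0],[1,0,0,0,0],[1,0,0,0,0],[1,0,0,0,0]]' 20;  q; python3 -m jog '[[1,0,0,-0.01,0],[1,0,0,-0.01,0],[1,0,0,-0.02,0],[1,0,0,-0.02,0],[1,0,0,-0.02,0]]'; q;python3 -m jog '[[1,0,0,-0.02,0],[1,0,0,-0.02,0],[1,0,0,-0.02,0],[1,0,0,-0.02,0],[1,0,0,0,0]]'; q
python3 - <<'E'
from h import *
s=env.read_camera("scene");t=env.read_camera("top")
i=np.hstack([s["img"][80:280,300:500],t["img"][100:300,100:300]])[:,:,::-1]
cv2.imwrite("pics/p3.png",cv2.resize(i,None,fx=2,fy=2))
E
```

```text
clock: 14.12
tcp_pos: [0.5739, 0.3292, 0.0752]
orientation: [-0.0, 0.707, 0.707, -0.001]
wrist_force: [0.0, -0.1, -1.0]
finger_gap: 0.0135
grip_force: 20.3
[-0.026 -0.081 -0.005]
clock: 14.53
tcp_pos: [0.5742, 0.3297, 0.1578]
orientation: [-0.0, 0.707, 0.707, 0.0]
wrist_force: [-0.1, 0.6, -3.3]
finger_gap: 0.0135
grip_force: 19.8
[0.236 0.006 0.029]
clock: 14.95
tcp_pos: [0.5762, 0.3305, 0.2422]
orientation: [0.002, 0.707, 0.707, 0.004]
wrist_force: [0.9, -0.4, -1.1]
finger_gap: 0.0134
grip_force: 19.8
[ 0.21  -0.106 -0.003]
```

View pics/p3.png

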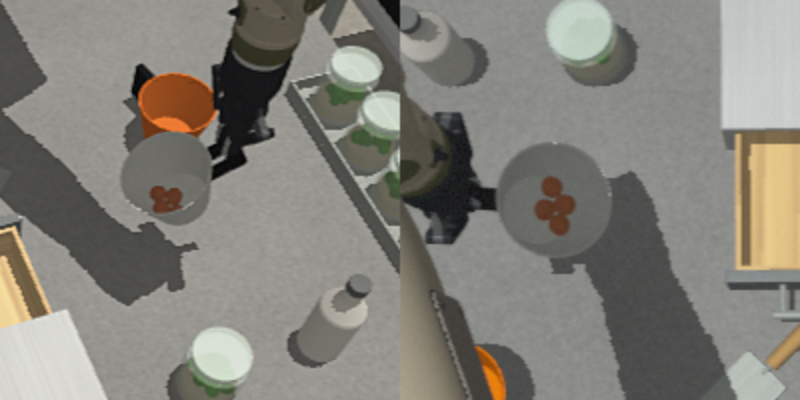

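The cup hangs level by the top of its handle at 20 N (about 0.21 N m held by pad friction). I'll push its foot along the drawer's left wall, on an arc about the wall's edge, to tip it.

```bash
q(){ python3 -c "from workcell import env;s=env.get_state();print('T',s['ft_torque'].round(3))"; }; python3 -m jog '[[1,-0.015,0.005,0,0],[1,-0.025,0.005,0.01,0],[1,-0.025,0.005,0.02,0],[1,-0.025,0.005,0.025,0],[1,-0.015,0.004,0.02,0]]'; python3 -m jog '[[1,-0.004,0,0.015,0],[1,-0.006,0,0,0],[1,0,0,0,0],[1,0,0,0,0]]';q; python3 -m jog '[[1,-0.01,0,0,0],[1,-0.01,0,0,0],[1,-0.008,0,-0.005,0],[1,-0.006,0,-0.008,0],[1,-0.006,0,-0.008,0]]';q
```

```text
clock: 15.47
tcp_pos: [0.5974, 0.2212, 0.1581]
orientation: [-0.0, 0.708, 0.706, -0.002]
wrist_force: [-0.8, -0.2, -3.2]
finger_gap: 0.0136
grip_force: 19.7
clock: 15.8
tcp_pos: [0.5985, 0.2142, 0.1464]
orientation: [-0.0, 0.707, 0.707, -0.0]
wrist_force: [-0.2, -0.1, -2.4]
finger_gap: 0.0136
grip_force: 19.8
T [0.092 0.016 0.   ]
clock: 16.22
tcp_pos: [0.5985, 0.1738, 0.1685]
orientation: [0.0, 0.707, 0.707, 0.0]
wrist_force: [0.6, 0.5, -2.4]
finger_gap: 0.0135
grip_force: 19.5
T [ 0.338  0.044 -0.004]
```

```bash
cat > q.py <<'E'
from workcell import env
import numpy as np
a=[]
for k in range(4): env.read_camera("wrist"); s=env.get_state(); a.append(np.r_[s['wrist_force'],s['ft_torque']])
print('F,T',np.mean(a,0).round(3),'tcp',s['tcp_pos'].round(4),'t',s['clock'])
E
python3 q.py; python3 -m jog '[[1,-0.006,0,-0.008,0],[1,-0.006,0,-0.008,0],[1,-0.008,0,-0.007,0],[1,-0.008,0,-0.006,0],[1,0,0,0,0]]'; python3 q.py
```

```text
F,T [-0.587  0.05  -2.45   0.092  0.014 -0.009] tcp [0.599  0.1742 0.1681] t 16.4167
clock: 16.83
tcp_pos: [0.5994, 0.1451, 0.1983]
orientation: [0.001, 0.708, 0.707, 0.001]
wrist_force: [-0.1, 1.2, -2.3]
finger_gap: 0.0137
grip_force: 19.5
F,T [ 0.117  0.323 -2.527 -0.003 -0.012  0.023] tcp [0.5984 0.1463 0.1961] t 17.0333
```

```bash
python3 - <<'E'
from h import *
s=env.read_camera("scene");t=env.read_camera("top")
i=np.hstack([s["img"][80:280,230:430],t["img"][60:260,190:390]])[:,:,::-1]
cv2.imwrite("pics/p4.png",cv2.resize(i,None,fx=2,fy=2,interpolation=cv2.INTER_CUBIC))
E
```

```text
(no output)
```

View pics/p4.png

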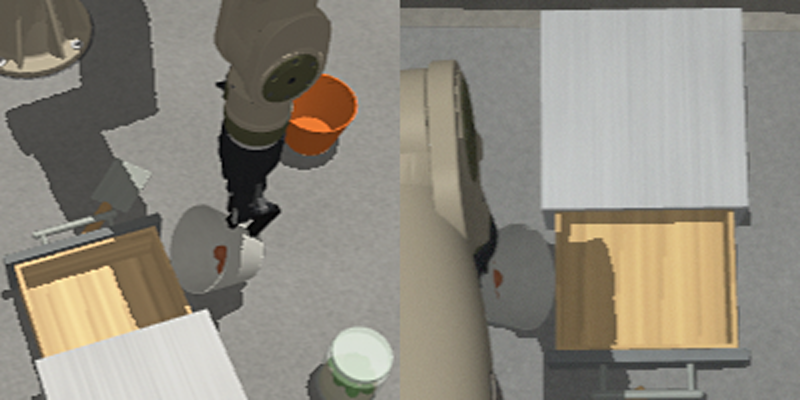

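The cup hangs at about 60°, beside the drawer's left wall (scene pane, (210,245)), with the pebbles still inside. I'll raise it over the wall and press the foot's edge down on the wall top to tip it past 90°.

```bash
python3 -m jog '[[1,0,0.001,-0.01,0],[1,0,0,-0.02,0],[1,0,0,-0.02,0],[1,0,0,-0.006,0],[1,-0.01,0,0,0]]' >/dev/null; python3 -m jog '[[1,-0.016,0,0,0],[1,-0.02,0,0,0],[1,-0.02,0,0,0],[1,-0.012,0,0,0],[1,-0.005,0,0,0]]'; python3 -m jog '[[1,0,0,0,0],[1,0,0,0,0]]'; python3 q.py; python3 -m jog '[[1,0,0,0.006,0],[1,0,0,0.006,0],[1,-0.003,0,0.004,0],[1,-0.004,0,0.001,0],[1,0,0,0,0]]';python3 q.py
```

```text
clock: 17.97
tcp_pos: [0.5991, 0.0614, 0.2512]
orientation: [-0.0, 0.708, 0.706, -0.001]
wrist_force: [-0.2, 0.2, -2.4]
finger_gap: 0.0133
grip_force: 19.7
clock: 18.13
tcp_pos: [0.5994, 0.0636, 0.2519]
orientation: [-0.0, 0.707, 0.707, -0.0]
wrist_force: [-0.5, 0.1, -2.3]
finger_gap: 0.0137
grip_force: 19.7
F,T [-0.306  0.228 -2.655  0.038 -0.033 -0.018] tcp [0.5995 0.0645 0.2522] t 18.3333
clock: 18.75
tcp_pos: [0.5991, 0.0559, 0.2344]
orientation: [-0.0, 0.707, 0.707, -0.001]
wrist_force: [0.3, 0.3, -2.6]
finger_gap: 0.0137
grip_force: 19.7
F,T [ 0.108  0.047 -2.62   0.021 -0.003  0.015] tcp [0.5997 0.0564 0.2355] t 18.95
```

```bash
python3 -m jog '[[1,-0.003,0,0.005,0],[1,-0.004,0,0.004,0],[1,-0.005,0,0.003,0],[1,0,0,0,0]]';python3 q.py;  python3 -m jog '[[1,-0.007,0,0.003,0],[1,-0.007,0,0.003,0],[1,-0.007,0,0.003,0],[1,0,0,0,0]]';python3 q.py
```

```text
clock: 19.28
tcp_pos: [0.599, 0.0435, 0.2221]
orientation: [-0.0, 0.707, 0.707, -0.001]
wrist_force: [-0.5, -0.0, -2.4]
finger_gap: 0.0136
grip_force: 19.7
F,T [ 0.113 -0.158 -2.342  0.013 -0.01   0.01 ] tcp [0.5996 0.0445 0.2233] t 19.4833
clock: 19.82
tcp_pos: [0.5991, 0.022, 0.2133]
orientation: [-0.0, 0.708, 0.707, -0.001]
wrist_force: [-0.4, 0.2, -3.4]
finger_gap: 0.0132
grip_force: 19.7
F,T [-0.052 -0.08  -2.277  0.041 -0.04  -0.   ] tcp [0.5995 0.0235 0.2143] t 20.0167
```

```bash
python3 -m jog '[[1,0,0,-0.012,0],[1,0,0,-0.02,0],[1,0,0,-0.015,0],[1,0.012,0,0,0],[1,0.02,0,0,0]]' >/dev/null; python3 -m jog '[[1,0.02,0,0,0],[1,0.008,0,0,0],[1,0,0,0.004,0],[1,0,0,0.004,0],[1,0,0,0,0]]'; python3 q.py; python3 -m jog '[[1,0,0,0.004,0],[1,0,0,0.004,0],[1,0,0,0,0]]';python3 q.py; python3 - <<'E'
from h import *
s=env.read_camera("scene")
im=s["img"][:,:,::-1].copy()
# overlay rim/foot circles for candidate tilt angles about the grip pivot
st=env.get_state(); P=st["tcp_pos"]+[0,0,-.004]
outs=[]
for th in (45,55,65):
    j=im.copy()
    for r,h in((.062,.085),(.04,0)):
        a=np.linspace(0,2*np.pi,60); X=.09+r*np.cos(a);Y=r*np.sin(a);Z=h-.072+0*a
        t=np.radians(th); x=X*np.cos(t)+Z*np.sin(t); z=-X*np.sin(t)+Z*np.cos(t)
        pts=np.array([proj(s,[P[0]+Y[k],P[1]-x[k],P[2]+z[k]]) for k in range(60)])
        cv2.polylines(j,[np.round(pts*16).astype(np.int32)],True,(0,0,255) if h else (255,0,0),1,cv2.LINE_AA,4)
    outs.append(cv2.resize(j[140:260,290:390],None,fx=2.6,fy=2.6,interpolation=cv2.INTER_CUBIC))
cv2.imwrite("pics/p5.png",np.hstack(outs))
E
```

```text
clock: 20.85
tcp_pos: [0.5989, 0.0833, 0.2516]
orientation: [-0.001, 0.707, 0.707, -0.001]
wrist_force: [-1.1, -0.5, -4.2]
finger_gap: 0.0138
grip_force: 19.7
F,T [ 0.021 -0.098 -2.292  0.012  0.023 -0.012] tcp [0.5995 0.0828 0.2531] t 21.05
clock: 21.3
tcp_pos: [0.5991, 0.0832, 0.2442]
orientation: [-0.0, 0.707, 0.707, -0.001]
wrist_force: [-0.6, -0.4, -2.4]
finger_gap: 0.0131
grip_force: 19.7
F,T [-0.106 -0.145 -2.865  0.004  0.005  0.008] tcp [0.5995 0.0835 0.2453] t 21.5
```

View pics/p5.png

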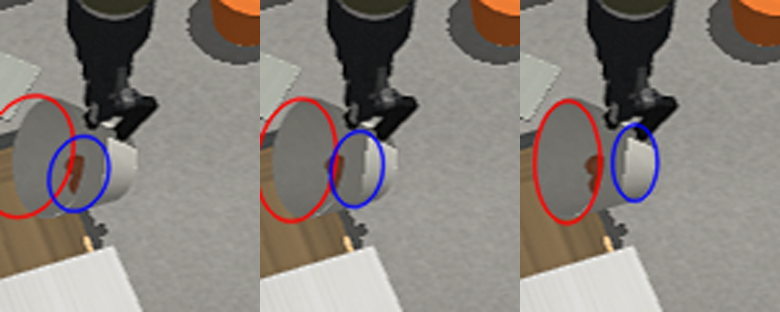

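The overlay with the 65° model fits, so the cup hangs at about 66°. My earlier path was simply too far inside the wall. I'll redo it with the foot's edge just outside the wall.

```bash
python3 -m jog '[[1,-0.01,0,0,0],[1,-0.008,0,0.005,0],[1,0,0,0.005,0],[1,0,0,0.004,0],[1,0,0,0,0]]' ; python3 q.py; python3 -m jog '[[1,-0.003,0,0.003,0],[1,-0.006,0,0.001,0],[1,-0.006,0,0.001,0],[1,0,0,0,0]]';python3 q.py; 
```

```text
clock: 21.97
tcp_pos: [0.5996, 0.0652, 0.2312]
orientation: [0.0, 0.707, 0.707, 0.0]
wrist_force: [-0.1, 0.0, -1.1]
finger_gap: 0.0137
grip_force: 20.0
F,T [ 0.257 -0.201 -0.831 -0.154 -0.075  0.019] tcp [0.5995 0.0655 0.2312] t 22.1667
clock: 22.5
tcp_pos: [0.6012, 0.0501, 0.2296]
orientation: [0.002, 0.707, 0.707, 0.002]
wrist_force: [0.0, 0.5, 12.0]
finger_gap: 0.0136
grip_force: 22.2
F,T [-7.3600e-01 -2.8800e-01  1.1364e+01  1.3400e-01  2.1600e-01 -5.0000e-03] tcp [0.6012 0.0506 0.2296] t 22.7
```

```bash
python3 -m jog '[[1,-0.006,0,0,0],[1,-0.006,0,0,0],[1,0,0,0,0]]';python3 q.py;python3 -m jog '[[1,-0.006,0,0.001,0],[1,-0.006,0,0.002,0],[1,0,0,0,0]]';python3 q.py 
```

```text
clock: 22.95
tcp_pos: [0.6006, 0.0381, 0.228]
orientation: [0.001, 0.707, 0.707, 0.001]
wrist_force: [-1.0, -0.5, 7.6]
finger_gap: 0.0128
grip_force: 21.9
F,T [ 2.460e-01 -5.020e-01  7.707e+00  5.000e-02  4.000e-02  3.000e-03] tcp [0.6006 0.0385 0.2281] t 23.15
clock: 23.4
tcp_pos: [0.6008, 0.0257, 0.2252]
orientation: [0.002, 0.707, 0.707, 0.001]
wrist_force: [-0.2, -1.2, 7.7]
finger_gap: 0.0134
grip_force: 22.6
F,T [ 0.014 -1.72   8.044 -0.147  0.026  0.01 ] tcp [0.6007 0.0262 0.2253] t 23.6
```

```bash
python3 -m jog '[[1,-0.006,0,0.002,0],[1,-0.006,0,0.002,0],[1,0,0,0,0]]';python3 q.py;python3 -m jog '[[1,-0.006,0,0.003,0],[1,-0.006,0,0.003,0],[1,0,0,0,0]]';python3 q.py;python3 -m jog '[[1,-0.006,0,0.003,0],[1,-0.006,0,0.004,0],[1,0,0,0,0]]';python3 q.py
```

```text
clock: 23.85
tcp_pos: [0.6008, 0.0134, 0.2213]
orientation: [0.002, 0.707, 0.707, 0.001]
wrist_force: [-0.9, -2.5, 9.4]
finger_gap: 0.0137
grip_force: 23.4
F,T [-0.068 -2.096  8.495 -0.296  0.074  0.04 ] tcp [0.6008 0.0139 0.2214] t 24.05
clock: 24.3
tcp_pos: [0.6011, 0.0007, 0.2158]
orientation: [0.003, 0.708, 0.707, 0.001]
wrist_force: [0.1, -2.0, 11.3]
finger_gap: 0.0136
grip_force: 24.9
F,T [-0.236 -3.456 11.129 -0.642  0.19   0.016] tcp [0.6011 0.0012 0.216 ] t 24.5
clock: 24.75
tcp_pos: [0.6013, -0.0119, 0.2089]
orientation: [0.003, 0.708, 0.706, 0.001]
wrist_force: [-0.2, -5.3, 12.1]
finger_gap: 0.0139
grip_force: 26.6
F,T [-0.556 -5.86  11.673 -0.895  0.215  0.041] tcp [ 0.6013 -0.0113  0.2092] t 24.95
```

```bash
cat > blobs.py <<'E'
from h import *
for n in("top","scene"):
    c=env.read_camera(n); hsv=cv2.cvtColor(c["img"],cv2.COLOR_RGB2HSV)
    m=cv2.inRange(hsv,(0,110,40),(9,255,190))
    k,_,st,ce=cv2.connectedComponentsWithStats(m)
    print(n,[(ce[i].round(1).tolist(),int(st[i,4]),at(c,*ce[i],.034)[:2].tolist()) for i in range(1,k) if st[i,4]>12])
E
python3 blobs.py;python3 -m jog '[[1,-0.006,0,0.004,0],[1,-0.005,0,0.004,0],[1,0,0,0,0]]';python3 q.py; python3 blobs.py
```

```text
top []
scene [([262.3, 225.5], 31, [0.5588, -0.0846]), ([272.4, 229.8], 30, [0.5813, -0.0608]), ([277.8, 241.2], 33, [0.6213, -0.0562]), ([267.0, 244.5], 40, [0.6226, -0.0884])]
clock: 25.3
tcp_pos: [0.6015, -0.0234, 0.2011]
orientation: [0.004, 0.708, 0.706, 0.0]
wrist_force: [-0.3, -7.2, 13.1]
finger_gap: 0.0134
grip_force: 28.5
F,T [-0.656 -7.132 12.282 -1.204  0.239  0.031] tcp [ 0.6015 -0.0229  0.2014] t 25.5
top []
scene [([265.7, 224.1], 29, [0.5573, -0.0742]), ([272.8, 228.1], 32, [0.576, -0.058]), ([280.9, 244.8], 33, [0.6352, -0.0512]), ([265.8, 247.4], 36, [0.6305, -0.0944])]
```

Four separate pebbles show on the drawer floor, all inside its bounds. Now I'll lift the cup off the wall, then bring its underside against the wall's inner face and swing it upright.

```bash
python3 -m jog '[[1,0,0,-0.01,0],[1,0,0,-0.015,0],[1,-0.01,0,-0.005,0],[1,-0.02,0,0,0],[1,-0.015,0,0,0]]' >/dev/null; python3 -m jog '[[1,0,0,0,0],[1,0,0,0,0]]'; python3 q.py; python3 blobs.py; python3 -m jog '[[1,0,0,0.01,0],[1,0,0,0.015,0],[1,0,0,0.01,0],[1,0,0,0,0],[1,0,0,0,0]]'; python3 q.py
```

```text
clock: 26.18
tcp_pos: [0.5991, -0.0666, 0.2274]
orientation: [-0.001, 0.708, 0.706, -0.0]
wrist_force: [-0.2, 0.5, -1.6]
finger_gap: 0.0139
grip_force: 26.5
F,T [-0.13   0.178 -2.289 -0.126 -0.004  0.004] tcp [ 0.5992 -0.065   0.2278] t 26.3833
top []
scene [([268.8, 225.9], 62, [0.5657, -0.0671]), ([278.6, 243.9], 33, [0.6303, -0.0566]), ([265.8, 247.4], 35, [0.6304, -0.0943])]
clock: 26.9
tcp_pos: [0.5987, -0.0651, 0.1921]
orientation: [-0.001, 0.707, 0.707, -0.001]
wrist_force: [0.2, 0.4, -2.0]
finger_gap: 0.0136
grip_force: 26.5
F,T [ 1.380e-01  1.770e-01 -1.867e+00 -7.800e-02 -2.200e-02  1.000e-03] tcp [ 0.6    -0.0655  0.1941] t 27.1
```

```bash
python3 -m jog '[[1,0.008,0,0.006,0],[1,0.01,0,0.002,0],[1,0.008,0,0,0],[1,0.008,0,-0.003,0],[1,0,0,0,0]]'; python3 q.py; python3 -m jog '[[1,0.008,0,-0.006,0],[1,0.01,0,-0.007,0],[1,0.01,0,-0.006,0],[1,0.01,0,-0.005,0],[1,0,0,0,0]]'; python3 q.py
```

```text
clock: 27.52
tcp_pos: [0.5995, -0.0295, 0.1889]
orientation: [0.0, 0.706, 0.708, 0.0]
wrist_force: [-0.4, 0.8, -1.6]
finger_gap: 0.0136
grip_force: 26.4
F,T [-0.563 -0.311 -2.361 -0.114 -0.036 -0.   ] tcp [ 0.5996 -0.0313  0.1885] t 27.7167
clock: 28.13
tcp_pos: [0.6001, 0.0087, 0.2142]
orientation: [0.001, 0.706, 0.708, 0.001]
wrist_force: [0.3, -0.1, -1.6]
finger_gap: 0.0133
grip_force: 25.1
F,T [ 0.439  0.235 -2.506 -0.041 -0.005  0.008] tcp [0.5994 0.0069 0.2121] t 28.3333
```

```bash
python3 -m jog '[[1,0.01,0,-0.004,0],[1,0.01,0,-0.003,0],[1,0.01,0,-0.002,0],[1,0.01,0,-0.001,0],[1,0,0,0,0]]'; python3 q.py; python3 -m jog '[[1,0.012,0,0,0],[1,0.012,0,0,0],[1,0.012,0,0.001,0],[1,0.012,0,0.002,0],[1,0,0,0,0]]'; python3 q.py
```

```text
clock: 28.75
tcp_pos: [0.5995, 0.0488, 0.2228]
orientation: [0.0, 0.706, 0.708, 0.0]
wrist_force: [-1.1, -0.2, -1.8]
finger_gap: 0.0134
grip_force: 24.2
F,T [-0.018  0.407 -1.969 -0.006 -0.008  0.013] tcp [0.5994 0.047  0.2221] t 28.95
clock: 29.37
tcp_pos: [0.5994, 0.0974, 0.2191]
orientation: [-0.0, 0.706, 0.708, 0.0]
wrist_force: [0.1, -0.9, -0.0]
finger_gap: 0.0133
grip_force: 23.6
F,T [ 0.202  0.089 -1.511  0.073 -0.024  0.012] tcp [0.5993 0.095  0.219 ] t 29.5667
```

```bash
python3 -m jog '[[1,0.012,0,0.004,0],[1,0.012,0,0.006,0],[1,0.012,0,0.007,0],[1,0.01,0,0.008,0],[1,0,0,0,0]]'; python3 q.py; python3 -m jog '[[1,0,0,-0.02,0],[1,0.01,0,-0.02,0],[1,0.03,0,0,0],[1,0.04,0,0,0],[1,0.04,0,0,0]]'; python3 -m jog '[[1,0.03,0,0,0],[1,0.01,0,0,0],[1,0,0,0,0],[1,0,0,0,0]]';  python3 q.py; python3 blobs.py
```

```text
clock: 29.98
tcp_pos: [0.5987, 0.1431, 0.1924]
orientation: [-0.001, 0.706, 0.708, -0.0]
wrist_force: [-0.4, 0.3, -0.5]
finger_gap: 0.0135
grip_force: 23.5
F,T [-0.034 -0.147 -1.983  0.125 -0.004 -0.034] tcp [0.5989 0.1407 0.1936] t 30.1833
clock: 30.6
tcp_pos: [0.6001, 0.2604, 0.235]
orientation: [0.0, 0.708, 0.706, 0.001]
wrist_force: [1.6, 0.8, -2.0]
finger_gap: 0.0134
grip_force: 23.2
clock: 30.93
tcp_pos: [0.5993, 0.3003, 0.2337]
orientation: [0.0, 0.707, 0.707, -0.001]
wrist_force: [0.3, -1.0, -2.4]
finger_gap: 0.0133
grip_force: 23.2
F,T [-0.004  0.018 -2.07   0.108 -0.018 -0.016] tcp [0.5998 0.2989 0.2344] t 31.1333
top []
scene [([268.9, 225.8], 73, [0.5656, -0.0667]), ([278.7, 244.0], 34, [0.6308, -0.0564]), ([265.7, 247.5], 38, [0.6307, -0.0947])]
```

```bash
python3 -m jog '[[1,0,0,0.02,0],[1,0,0,0.03,0],[1,0,0,0.03,0],[1,0,0,0.015,0],[1,0,0,0,0]]'; python3 q.py; python3 -m jog '[[1,0.01,0,0.008,0],[1,0.01,0,0.01,0],[1,0.009,0,0.01,0],[1,0.008,0,0.01,0],[1,0,0,0,0]]'; python3 q.py
```

```text
clock: 31.65
tcp_pos: [0.5969, 0.2987, 0.1346]
orientation: [-0.002, 0.708, 0.707, -0.004]
wrist_force: [-0.7, 0.1, -3.1]
finger_gap: 0.0134
grip_force: 23.2
F,T [ 0.012 -0.219 -1.072  0.104 -0.013  0.011] tcp [0.6008 0.3006 0.1414] t 31.85
clock: 32.27
tcp_pos: [0.5993, 0.341, 0.0998]
orientation: [-0.0, 0.706, 0.708, 0.001]
wrist_force: [0.8, 2.6, 1.6]
finger_gap: 0.0135
grip_force: 24.0
F,T [ 0.274  0.775 -1.196  0.167 -0.051 -0.   ] tcp [0.5989 0.3379 0.1006] t 32.4667
```

```bash
python3 -m jog '[[1,0.005,0,0.008,0],[1,0.004,0,0.008,0],[1,0.001,0,0.005,0],[1,0,0,0,0],[1,0,0,0,0]]'; python3 q.py; python3 -m jog '[[1,0,0,0.003,0],[1,0,0,0.002,0],[1,0,0,0,0]]'; python3 q.py
```

```text
clock: 32.88
tcp_pos: [0.5992, 0.3473, 0.0793]
orientation: [0.0, 0.707, 0.707, -0.001]
wrist_force: [-0.0, 0.3, -1.7]
finger_gap: 0.0137
grip_force: 23.6
F,T [-0.096  0.174 -1.82   0.149 -0.056 -0.003] tcp [0.5991 0.3469 0.0796] t 33.0833
clock: 33.33
tcp_pos: [0.5997, 0.3477, 0.0754]
orientation: [0.0, 0.707, 0.707, 0.0]
wrist_force: [0.6, 1.0, 1.8]
finger_gap: 0.0135
grip_force: 24.0
F,T [-0.247  0.913  1.008  0.16  -0.008  0.02 ] tcp [0.5996 0.3477 0.0755] t 33.5333
```

```bash
python3 -m jog '[[1,0,0,0.002,0],[1,0,0,0.002,0],[1,0,0,0,0]]'; python3 q.py; python3 -m jog '[[0.3,0,0,0,0],[0.3,0,0,0,0],[0.3,0,0,0,0],[0.3,0,0,0,0]]'; python3 -m jog '[[0.3,0,0,-0.015,0],[0.3,0,0,-0.035,0],[0.3,0.02,0,-0.035,0],[0.3,0.03,0,-0.035,0],[0.3,0.03,0,-0.03,0]]'; python3 - <<'E'
from h import *
s=env.read_camera("scene");t=env.read_camera("top")
i=np.hstack([s["img"][120:320,230:430],t["img"][90:290,150:350]])[:,:,::-1]
cv2.imwrite("pics/p6.png",cv2.resize(i,None,fx=2,fy=2,interpolation=cv2.INTER_CUBIC))
E
python3 blobs.py
```

```text
clock: 33.78
tcp_pos: [0.5998, 0.3478, 0.0715]
orientation: [0.0, 0.707, 0.707, 0.0]
wrist_force: [0.6, 2.1, 1.7]
finger_gap: 0.0136
grip_force: 24.0
F,T [-0.019  2.416  2.78   0.322 -0.062  0.007] tcp [0.5998 0.3478 0.0714] t 33.9833
clock: 34.32
tcp_pos: [0.5991, 0.3471, 0.0706]
orientation: [-0.0, 0.707, 0.707, -0.001]
wrist_force: [-0.5, -0.0, -0.2]
finger_gap: 0.0298
grip_force: 0.0
clock: 34.73
tcp_pos: [0.5999, 0.4237, 0.2199]
orientation: [0.0, 0.708, 0.706, 0.0]
wrist_force: [1.4, 1.3, 0.2]
finger_gap: 0.0297
grip_force: 0.0
top []
scene [([269.1, 225.7], 67, [0.5654, -0.0662]), ([278.6, 243.9], 34, [0.6304, -0.0565]), ([265.8, 247.4], 39, [0.6305, -0.0943])]
```

View pics/p6.png

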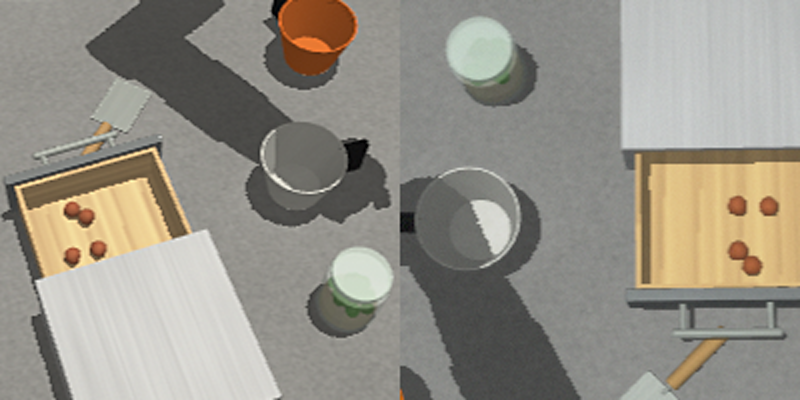

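The picture shows the drawer open with four pebbles on its floor (top pane, (735–770, 205–265)). The empty cup stands upright on the bench at (467,218), and the jar and spatula look where they were. The gripper is clear, so I'll let it settle and hand in.

```bash
python3 -m jog '[[0.3,0,0,0,0],[0.3,0,0,0,0],[0.3,0,0,0,0],[0.3,0,0,0,0],[0.3,0,0,0,0]]'; python3 -c "from workcell import env;print(env.hand_in())"
```

```text
clock: 35.35
tcp_pos: [0.5994, 0.4233, 0.2165]
orientation: [-0.0, 0.707, 0.707, -0.001]
wrist_force: [-0.2, -0.3, 0.5]
finger_gap: 0.0295
grip_force: 0.0
the job is handed in; nothing more can be done
None
```

I handed the job in at 35 s; no verdict came back, but the last pictures show the drawer open about 160 mm with all four pebbles in it, the empty cup upright on the bench, and the jar and spatula undisturbed.

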